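# Pull down the cabinet hatch with the hook pole

## Task

Take the pole with the hooked end from its rest, drop its hook into the steel eye at the top of the storage cabinet's hatch and swing the hatch down until it is fully open and level. Then unhook the pole and lay it back in the rest it came from, as it lay before, hook hanging down, and let go. Open the hatch with the pole only: do not touch it with the gripper or the arm.

Things in the scene. Friction and masses are not known exactly. Their poses are not given: they have to be found in the camera images.
- hook_pole: Pole, about 120 g: black handle 18 mm wide, 22 high; then 8 mm steel rod, its end bent down as a hook. Origin: grip point, centre of mass, on the axis; x along the pole to the hook, z up. Handle x -110 to 60 mm, hook at x 200. Lies level, axis 70 mm above the bench, in a fixed grey rest. A like rest 100 mm or more beside it holds a like pole with a straight ball end, not needed.
- hook_tip (a point): Lower end of the hook, 39 mm below the pole's axis. The pole's rest is two forks open from above, 14 mm thick, at x -90 and 100 mm of the pole, floor about 40 mm wide, flared cheeks up to 15 mm above the pole's axis; between them the handle is free at the sides, and below down to a base plate 12 mm thick.
- eye (a point): Mid front bar of the eye, a bail of 6 mm rod 60 mm wide: rises 28 mm above the hatch's top edge, then bends 40 mm forward; open from above. Axes turn with the hatch; when shut z is up, x into the cabinet (as the pole should point), y along bar and hinge. Hinge line: 45 mm at +x, 143 mm at -z of here. Bar 303 mm above the bench when shut; 115 when level, the hook then lifts straight up out.
- hatch (a joint): Hatch angle, rad: 0 shut, upright; grows as its top swings out and down; 1.57 level, the stop. Starts at 0 to 0.2. White board 280 mm wide, 115 high, 8 thick, hinged at its lower edge, 160 mm above the bench, on the front of a grey cabinet 300 mm wide, 285 high. A stiff hinge (0.2 N m, under 2 N at the eye) holds it wherever left: pull it all the way down.

How it is judged:
By the outcome, as a careful person would: the job done as asked, in the order asked, and still so for the second after the job is handed in, with the robot touching nothing.
It also fails if it takes over 53 s, if anything falls off the work surface, if the arm or the gripper's body presses on something with over 40 N, if the wrist force passes 120 N, or if a joint passes its speed limit or range.

## Robot

A 7-joint arm with a two-finger parallel gripper is mounted at the origin on the work surface. World frame = base frame: x ahead of the robot, y to its left, z up, the work surface at z = 0. Lengths are in m, angles in rad, forces in N, time in s.
With the tool pointing down it reaches from about 0.4 to 0.85 m from the base axis. Payload 10.4 kg.
Tool frame: the origin (TCP) lies between the finger pads; the fingertips stand 8 mm ahead of it and the grasp point (between the pads) lies 11 mm behind it; z points along the fingers, x is the direction in which the jaws open and shut, and the axes are right-handed (so a half turn about z gives the same grasp; the last joint's range is limited). The gripper opens to 87 mm and grips with 3 to 60 N. Pads are 19 mm wide; open, the fingers measure 117 mm over their backs; the gripper's body (75 mm by 190 mm) begins 51 mm behind the grasp point.
Start: joints at [1.264, 0.332, -0.065, 1.46, 0.022, 1.35, -0.088], TCP at [0.175, -0.6, 0.231] pointing down, gripper open.
Joint ranges: [-2.6, 2.6], [-0.5, 2.12], [-1.47, 1.34], [0.16, 2.42], [-1.27, 4.41], [0.06, 2.06], [-2.6, 2.6]. Speed limits (rad/s): [2.22, 2.22, 2.79, 2.79, 3.14, 3.14, 3.14].

## Interface

Orientations are given as a unit quaternion [x, y, z, w].
In Python, from bench import r, viewer gives the robot as it stands.
- The arm moves only by the tool apply_moves, never from a script. Its argument "increments" is a list of rows, each an object with "grip": the closure in counts, from 0 (fully open) to 255 (shut); "xyz": the shift along the tool's x, y, z in mm, a list of three; "rotation": the turn, a rotation vector about the tool's x, y, z in degrees, a list of three. A call has 1 to 5 rows; each row is the pose to reach, as a shift and turn from the pose measured when the call began, along the tool's axes at that moment; what a row does not reach only later rows make up. A row lasts 1/8 s, in which the tool goes at most 62.5 mm and 10.7 degrees, less where a joint would pass 70% of its speed; a pose out of reach is approached as far as the arm can. A call with a gripper value outside its range is refused whole. The fingers move at their own pace and stop on an object; "squeeze" is the grip in N (left out, the last holds). Time passes only in rows, so rows that repeat a pose let the fingers close. It gives the time, the measured TCP pose, the force and the opening at its end, in the units of the state.
- r.read_state(): the state, without advancing time (a new reading comes with each control period).
- viewer.camera(name): name is "side" or "top"; returns a dict with "img" (384x512x3 uint8, blue, green, red), "range_z" (384x512 float32, m along the optical axis (not along the pixel's ray), 0 where there is no reading), "vertical_fov" (degrees; the focal length in pixels is half the picture's height over the tangent of half this angle, whatever the lens; pixels are square), "cx", "cy" (the principal point, pixels), "rvec" (rotation vector, rad) and "tvec" (3), from world to camera coordinates, as OpenCV has them. Camera axes: x right, y down, z forward; pixel columns grow to the right and rows downward; lengths in m; the calibration is good to about 2 mm. A picture is of the moment at which its call begins.
- r.close_job(): hands the job in, once; it reports no verdict.
The state is a dict: "time": time; "joint_positions": joint angles; "joint_vel": joint speeds; "joint_torque": joint torques, N m; "ee_pos": TCP position; "eef_rot": TCP orientation; "ft_force": force on the tool from outside, world axes, zero at the start; "torque": the same for the moment, N m; "width": finger opening in m.
Only numpy, scipy, OpenCV 4.12 (cv2) and the standard library are available. Lean on these libraries where they do the work, as an engineer would, in place of code of your own. Each camera call takes 0.05 s, during which the arm holds its last target.

## Working session

There is one attempt and no reset: what is moved stays moved. The work goes in short steps, Python scripts to look and compute and a tool call to move; the robot and the scene stay as the last step left them, time stands still between calls to the robot, and variables do not carry over. Pictures are saved under pics/ and viewed, and the job is handed in when it is done.

Besides the shell and the picture viewer there is one more tool, called after "Call:" as name(argument=value, ...), one argument or row to a line, values as JSON. apply_moves: Moves the arm, as the interface text tells. Its arguments: {"type":"object","properties":{"increments":{"type":"array","items":{"type":"object","properties":{"grip":{"type":"number"},"xyz":{"type":"array","items":{"type":"number"}},"rotation":{"type":"array","items":{"type":"number"}}}}},"squeeze":{"type":"number"}},"required":["increments"]}

```bash
ls; mkdir -p pics; cat > h.py <<'E'
import numpy as np, cv2, pickle
from bench import r, viewer
def grab(name,fn=None):
    c=viewer.camera(name)
    if fn: cv2.imwrite('pics/'+fn,c['img']); pickle.dump(c,open('pics/'+fn[:-4]+'.pkl','wb'))
    return c
def load(fn): return pickle.load(open('pics/'+fn+'.pkl','rb'))
def K(c):
    f=192/np.tan(np.radians(c['vertical_fov'])/2); return f
def cloud(c):
    f=K(c);R=cv2.Rodrigues(np.array(c['rvec'],float))[0];t=np.array(c['tvec'],float).reshape(3)
    v,u=np.mgrid[0:384,0:512];z=c['range_z'].astype(float)
    P=np.stack([(u-c['cx'])/f*z,(v-c['cy'])/f*z,z],-1)
    W=(P-t)@R; W[z<=0]=np.nan
    return W
def ray(c,u,v,h):
    f=K(c);R=cv2.Rodrigues(np.array(c['rvec'],float))[0];t=np.array(c['tvec'],float).reshape(3)
    o=-R.T@t; d=R.T@np.array([(u-c['cx'])/f,(v-c['cy'])/f,1.])
    return o+d*(h-o[2])/d[2]
def proj(c,p):
    f=K(c);R=cv2.Rodrigues(np.array(c['rvec'],float))[0];t=np.array(c['tvec'],float).reshape(3)
    q=R@np.array(p)+t; return q[0]/q[2]*f+c['cx'],q[1]/q[2]*f+c['cy']
E
python3 - <<'E'
from h import *
s=r.read_state();print(s)
for n in('side','top'):
    c=grab(n,n+'0.png');print(n,c['vertical_fov'],c['cx'],c['cy'],c['rvec'],c['tvec'])
E
```

```text
pics
{'time': 0.0, 'joint_positions': array([ 1.26439879,  0.33283057, -0.06468948,  1.46094174,  0.02160415,
        1.34987406, -0.08852449]), 'joint_vel': array([-1.94704578e-03, -1.49152595e-03, -1.84026102e-03, -4.01909996e-04,
       -2.95147188e-04, -2.07810616e-05, -1.18892072e-03]), 'joint_torque': array([ 2.69269049e-04, -6.23251319e+01,  2.46579439e-02, -3.89898956e+01,
       -6.13827026e-02,  3.97079741e-02,  1.90434193e-04]), 'ee_pos': array([ 0.1748874 , -0.59965069,  0.22977949]), 'eef_rot': array([ 7.99997087e-01, -6.00003500e-01, -5.63712602e-04, -3.78669243e-04]), 'ft_force': array([-0.00332482, -0.3713745 , -0.06663338]), 'torque': array([ 0.06075027,  0.02205553, -0.00487174]), 'width': 0.08687002085657071}
side 50.68157992587106 251.44946703429653 197.26609763138174 [ 0.51502908 -2.73228696  1.15362095] [0.50481386 0.28797374 0.80660192]
top 48.22001863849331 261.768669989199 191.77164596850773 [ 2.19451761 -2.15949099  0.02641808] [0.01236675 0.55814066 1.22098323]
```

View pics/side0.png

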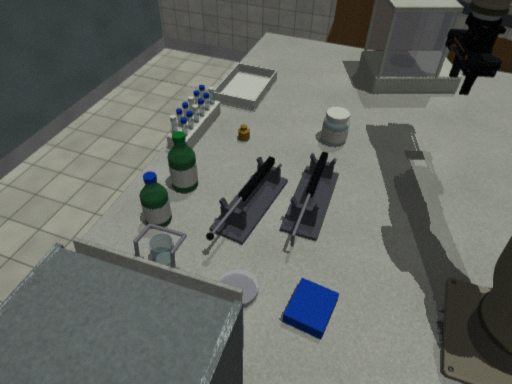

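View pics/top0.png

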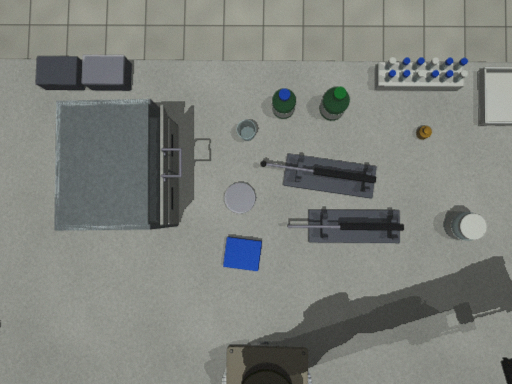

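```bash
python3 - <<'E'
from h import *
c=load('top0');i=c['img']
cv2.imwrite('pics/topcrop.png',cv2.resize(i[80:250,140:410],None,fx=2.9,fy=2.9,interpolation=cv2.INTER_CUBIC))
s=load('side0')['img']
cv2.imwrite('pics/sidecrop.png',cv2.resize(s[140:320,70:345],None,fx=2.9,fy=2.9,interpolation=cv2.INTER_CUBIC))
W=cloud(c)
for (u,v) in [(110,165),(300,300),(340,243),(370,224),(300,222),(345,224),(160,165),(172,150),(315,222),(395,226)]: print(u,v,W[v,u].round(4))
print([ray(c,u,v,.0).round(3) for u,v in((256,192),(356,192),(256,92))])
W2=cloud(load('side0'))
for n,w in(('top',W),('side',W2)):
  # cabinet top
  m=(abs(w[...,2]-.285)<.006); q=w[m]; print(n,len(q),q[:,:].min(0),q.max(0))
E
```

```text
110 165 [0.5989 0.3613 0.2846]
300 300 [ 0.2488 -0.0934 -0.002 ]
340 243 [ 0.4145 -0.2057  0.0047]
370 224 [ 0.4716 -0.2745  0.0805]
300 222 [ 0.4726 -0.0907 -0.0025]
345 224 [ 0.4703 -0.2079  0.0775]
160 165 [0.6016 0.2487 0.2743]
172 150 [0.6333 0.2162 0.2973]
315 222 [ 0.4735 -0.1329  0.0117]
395 226 [ 0.4674 -0.3409  0.0822]
[array([0.558, 0.039, 0.   ]), array([ 0.562, -0.252,  0.   ]), array([0.854, 0.044, 0.   ])]
top 12163 [0.45053183 0.23721988 0.2790067 ] [0.75306926 0.49403728 0.29093349]
side 25365 [ 0.14987206 -0.96156688  0.27902037] [0.75424794 0.46560601 0.29096518]
```

View pics/topcrop.png

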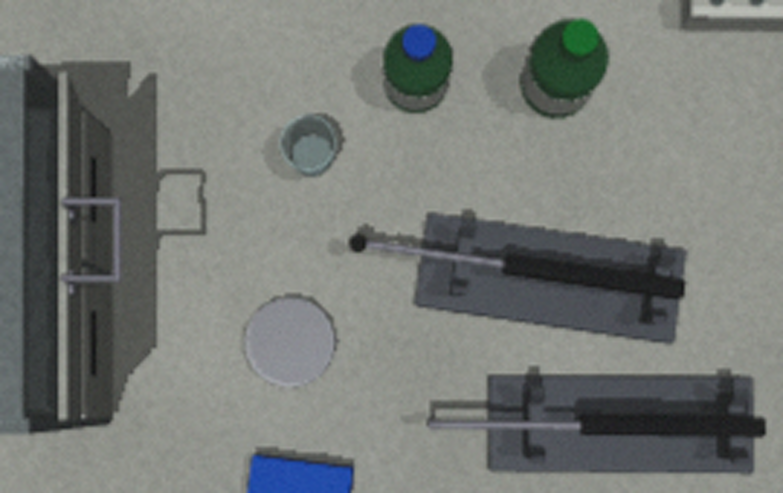

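View pics/sidecrop.png

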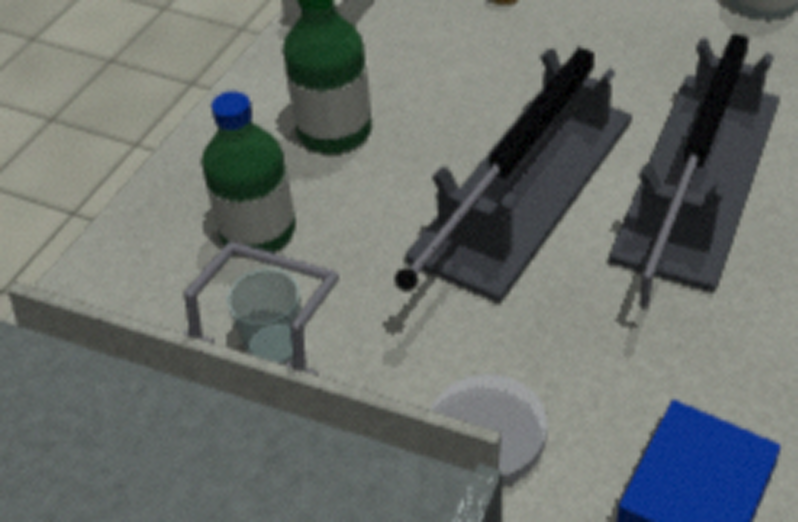

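```bash
python3 - <<'E'
from h import *
c=load('top0');W=cloud(c);g=c['img'].astype(int)
s=load('side0');W2=cloud(s)
# handle
m=(g.max(2)<45)&(W[...,2]>.06)&(W[...,2]<.1)
m[:200]=0
m=m.astype(np.uint8);n,l,st,ce=cv2.connectedComponentsWithStats(m)
for k in range(1,n):
    if st[k,4]>60:
        vv,uu=np.where(l==k); P=W[l==k]; print(st[k]);
        R=np.array([ray(c,u,v,.081) for u,v in zip(uu,vv)])
        mu=R.mean(0);w,V=np.linalg.eigh(np.cov(R[:,:2].T));d=V[:,1]; d=d*np.sign(d[1])
        a=(R[:,:2]-mu[:2])@d; print('mu',mu,'dir',d,np.degrees(np.arctan2(d[1],d[0])),a.min(),a.max(),'z',np.median(P[:,2]))
# rod points
m=(W[...,2]>.055)&(W[...,2]<.085)&(W[...,1]>-.17)&(W[...,1]<-.05)&(W[...,0]<.5)&(W[...,0]>.42)
P=W[m];print('rod',len(P));
if len(P)>5: print(P[np.argsort(P[:,1])][::max(1,len(P)//12)].round(4))
# cabinet/hatch
for n,w in(('top',W),('side',W2)):
  m=(w[...,2]>.26)&(w[...,2]<.34)&(w[...,1]>.1)&(w[...,1]<.5)&(w[...,0]>.3)&(w[...,0]<.85)
  q=w[m]
  for y0 in np.arange(.16,.30,.01):
    k=q[(q[:,1]>y0)&(q[:,1]<y0+.01)]
    if len(k): print(n,round(y0,3),len(k),'x',k[:,0].min().round(3),k[:,0].max().round(3),'z',np.percentile(k[:,2],[5,50,95]).round(4))
for n,cc in(('top',c),('side',s)):
  w=cloud(cc);q=w[(w[...,2]>.285)&(w[...,2]<.33)&(w[...,1]>.1)&(w[...,1]<.225)&(w[...,0]>.4)&(w[...,0]<.8)]
  print(n,len(q));print(q[np.argsort(q[:,1])][:60:3].round(4))
# cabinet top rect
for n,w in(('top',W),):
  m=((abs(w[...,2]-.285)<.006)&(w[...,1]>.22)).astype(np.uint8)
  ct=max(cv2.findContours(m,0,2)[0],key=cv2.contourArea); r0=cv2.minAreaRect(ct);b=cv2.boxPoints(r0);print(b);print([ray(c,u,v,.285).round(4) for u,v in b])
E
```

```text
[340 223  64   7 413]
mu [ 0.46582648 -0.27539486  0.081     ] dir [-0.00634139  0.99997989] 90.36333731368524 -0.08715009538895352 0.08145998275982295 z 0.08075663252775389
[242 368  48  16 259]
mu [ 0.06643217 -0.00061721  0.081     ] dir [-0.01143624  0.9999346 ] 90.65526255693658 -0.06100838660997736 0.06421272653233676 z 0.07961863771042021
rod 254
[[ 0.4668 -0.168   0.0733]
 [ 0.4993 -0.1584  0.0833]
 [ 0.4992 -0.1562  0.079 ]
 [ 0.4612 -0.1542  0.0758]
 [ 0.4856 -0.1523  0.0664]
 [ 0.4582 -0.1497  0.0672]
 [ 0.4471 -0.1474  0.0642]
 [ 0.4395 -0.1459  0.0788]
 [ 0.4606 -0.1275  0.0711]
 [ 0.463  -0.1084  0.072 ]
 [ 0.4654 -0.0894  0.0704]
 [ 0.4596 -0.0703  0.0702]
 [ 0.462  -0.0511  0.0711]]
top 0.19 80 x 0.575 0.638 z [0.2933 0.2967 0.2992]
top 0.2 33 x 0.574 0.638 z [0.2941 0.2974 0.3007]
top 0.21 26 x 0.574 0.638 z [0.2971 0.2988 0.3037]
top 0.22 28 x 0.574 0.637 z [0.2974 0.301  0.303 ]
top 0.23 44 x 0.468 0.637 z [0.2615 0.2986 0.3043]
top 0.24 415 x 0.466 0.745 z [0.2653 0.2726 0.2763]
top 0.25 51 x 0.639 0.744 z [0.2704 0.274  0.2763]
top 0.26 25 x 0.456 0.466 z [0.2641
[... 1216 characters left out ...]
 [0.5858 0.1986 0.2987]]
side 247
[[0.5953 0.1964 0.2957]
 [0.6138 0.1973 0.2959]
 [0.5982 0.1975 0.2957]
 [0.6187 0.1978 0.2966]
 [0.5775 0.1979 0.2958]
 [0.5788 0.1981 0.2977]
 [0.6045 0.1984 0.2963]
 [0.582  0.1987 0.297 ]
 [0.5834 0.1988 0.2988]
 [0.6074 0.1989 0.2979]
 [0.6194 0.1992 0.2978]
 [0.5834 0.1993 0.297 ]
 [0.6055 0.1994 0.2969]
 [0.6002 0.1996 0.2971]
 [0.5881 0.1997 0.2977]
 [0.5746 0.1998 0.2968]
 [0.5948 0.2    0.2974]
 [0.6035 0.2001 0.2962]
 [0.5829 0.2003 0.296 ]
 [0.5863 0.2007 0.2949]]
[[ 54.  99.]
 [150.  99.]
 [150. 229.]
 [ 54. 229.]]
[array([0.7509, 0.4983, 0.285 ]), array([0.7527, 0.2736, 0.285 ]), array([0.4545, 0.2641, 0.285 ]), array([0.4506, 0.4848, 0.285 ])]
```

```bash
cat >> h.py <<'E'
from scipy.spatial.transform import Rotation as Ro
def Rt(head,pitch=0): # tool z down, tool x heading deg
    a=np.radians(head);X=np.array([np.cos(a),np.sin(a),0]);Z=np.array([0,0,-1.]);return np.stack([X,np.cross(Z,X),Z],1)
def plan(targets):
    s=r.read_state();R0=Ro.from_quat(s['eef_rot']).as_matrix();p=s['ee_pos']
    for pos,head in targets:
        d=R0.T@(np.array(pos)-p)*1e3; w=np.degrees(Ro.from_matrix(R0.T@Rt(head)).as_rotvec())
        print('xyz',d.round(1),'rot',w.round(2))
def st():
    s=r.read_state();R0=Ro.from_quat(s['eef_rot']).as_matrix()
    print('t',round(s['time'],2),'p',s['ee_pos'].round(4),'xhead',np.degrees(np.arctan2(R0[1,0],R0[0,0])).round(2),'tilt',R0[:,2].round(4),'F',s['ft_force'].round(2),'w',s['width'].round(4),'q',s['joint_positions'].round(3))
E
python3 - <<'E'
from h import *
for n in('top','side'):
  c=load(n+'0');w=cloud(c)
  m=(w[...,2]>.262)&(w[...,2]<.279)&(w[...,1]>.235)&(w[...,1]<.256)&(w[...,0]>.47)&(w[...,0]<.74)
  q=w[m];
  for z0 in (.264,.27,.274):
    k=q[abs(q[:,2]-z0)<.003]; 
    if len(k)>20: print(n,'hatch',z0,len(k),np.polyfit(k[:,0],k[:,1],1),'mean y at .6')
  m=(w[...,2]>.290)&(w[...,1]>.19)&(w[...,1]<.203)&(w[...,0]>.578)&(w[...,0]<.633); k=w[m]; print('bar',len(k),np.polyfit(k[:,0],k[:,1],1),k.mean(0),np.median(k[:,2]))
  m=(abs(w[...,2]-.285)<.003)&(w[...,1]>.26)
  k=w[m];b=[]
  for x0 in np.arange(.47,.74,.01):
    kk=k[abs(k[:,0]-x0)<.005]; b.append((x0,kk[:,1].min()))
  b=np.array(b);print('cab front',np.polyfit(b[:,0],b[:,1],1),b[:,1].min(),b[:,1].max())
  g=c['img'].astype(int)
  m=(g.max(2)<60)&(w[...,2]>.076)&(w[...,2]<.086)&(w[...,0]>.44)&(w[...,0]<.49)&(w[...,1]>-.4)&(w[...,1]<-.15)
  k=w[m];print('handle',len(k),np.polyfit(k[:,1],k[:,0],1),k[:,1].min(),k[:,1].max(),np.median(k,0))
  m=(w[...,2]>.066)&(w[...,2]<.08)&(w[...,0]>.45)&(w[...,0]<.48)&(w[...,1]>-.14)&(w[...,1]<-.02)
  k=w[m];print('rod',len(k),np.median(k,0),k[:,1].max())
plan([((.466,-.253,.19),.36),((.466,-.253,.059),.36)])
E
```

```text
top hatch 0.264 46 [0.02602382 0.2279957 ] mean y at .6
top hatch 0.27 195 [0.0233776  0.23123743] mean y at .6
top hatch 0.274 304 [0.02849403 0.22931836] mean y at .6
bar 73 [0.02266871 0.18373522] [0.60493081 0.19744822 0.29650343] 0.2966526302873443
cab front [0.03222517 0.25520515] 0.2663882887980841 0.27951837190919193
handle 397 [-0.00718209  0.4636202 ] -0.36344092445878123 -0.19427056698430137 [ 0.46543624 -0.27430411  0.08084468]
rod 97 [ 0.4628887  -0.0946934   0.07266154] -0.05109922653581179
side hatch 0.264 307 [0.02901766 0.23594527] mean y at .6
side hatch 0.27 624 [0.02621409 0.23488504] mean y at .6
side hatch 0.274 871 [0.02982631 0.23144548] mean y at .6
bar 124 [0.01780333 0.18983307] [0.60426362 0.20059097 0.29631899] 0.2964969288821346
cab front [0.03357375 0.25597261] 0.2677916482273065 0.28000793757528963
handle 304 [0.00049583 0.4648198 ] -0.36070106693635606 -0.15095934523034021 [ 0.46462121 -0.26673699  0.07997238]
rod 108 [ 0.46246319 -0.089425    0.07252541] -0.047452083559654176
xyz [-251.3 -376.5   40.2] rot [-4.00e-02  6.00e-02 -7.41e+01]
xyz [-251.1 -376.5  171.2] rot [-4.00e-02  6.00e-02 -7.41e+01]
```

Call:
apply_moves(
  increments=[
    {"grip": 60, "xyz": [-31, -47, 5], "rotation": [0, 0, -9]},
    {"grip": 60, "xyz": [-62, -94, 10], "rotation": [0, 0, -18]},
    {"grip": 60, "xyz": [-93, -141, 15], "rotation": [0, 0, -27]},
    {"grip": 60, "xyz": [-124, -188, 20], "rotation": [0, 0, -36]},
    {"grip": 60, "xyz": [-155, -235, 25], "rotation": [0, 0, -46]},
  ],
)

```text
time: 0.72
ee_pos: [0.3579, -0.3834, 0.2047]
eef_rot: [0.972, -0.237, -0.0, -0.001]
ft_force: [1.0, -1.0, -0.3]
width: 0.0668
```

```bash
python3 -c "
from h import *
st();plan([((.4655,-.253,.19),.36),((.4655,-.253,.059),.36)])"
```

```text
Traceback (most recent call last):
  File "h.py", line 33, in st
    print('t',round(s['time'],2),'p',s['ee_pos'].round(4),'xhead',np.degrees(np.arctan2(R0[1,0],R0[0,0])).round(2),'tilt',R0[:,2].round(4),'F',s['ft_force'].round(2),'w',s['width'].round(4),'q',s['joint_positions'].round(3))
                                                                                                                                                                          ^^^^^^^^^^^^^^^^
AttributeError: 'float' object has no attribute 'round'
```

```bash
sed -i "s/s\['width'\].round(4)/round(float(s['width']),4)/" h.py; python3 -c "
from h import *
st();plan([((.4655,-.253,.19),.36),((.4655,-.253,.059),.36)])"
```

```text
t 0.72 p [ 0.3579 -0.3834  0.2047] xhead -27.42 tilt [-7.0e-04  1.2e-03 -1.0e+00] F [ 0.97 -0.96 -0.34] w 0.0668 q [ 1.038  0.149 -0.333  1.746  0.05   1.256  0.214]
xyz [  35.5 -165.3   14.8] rot [ -0.06   0.05 -27.78]
xyz [  35.6 -165.2  145.8] rot [ -0.06   0.05 -27.78]
```

Call:
apply_moves(
  increments=[
    {"grip": 60, "xyz": [12, -55, 5], "rotation": [0, 0, -9.3]},
    {"grip": 60, "xyz": [24, -110, 10], "rotation": [0, 0, -18.6]},
    {"grip": 60, "xyz": [35.5, -165.3, 15], "rotation": [0, 0, -27.8]},
    {"grip": 60, "xyz": [35.5, -165.3, 50], "rotation": [0, 0, -27.8]},
    {"grip": 60, "xyz": [35.5, -165.3, 50], "rotation": [0, 0, -27.8]},
  ],
)

```text
time: 1.35
ee_pos: [0.4639, -0.2521, 0.1525]
eef_rot: [1.0, 0.004, -0.003, -0.002]
ft_force: [0.0, -1.0, 0.6]
width: 0.0669
```

```bash
python3 -c "
from h import *
st();plan([((.4655,-.253,.059),.36)]);grab('top','t1.png');grab('side','s1.png')
a=cv2.imread('pics/t1.png')[150:330,200:460];b=cv2.imread('pics/s1.png')[100:280,180:440]
cv2.imwrite('pics/c1.png',cv2.resize(np.vstack([a,b]),None,fx=1.6,fy=1.6))"
```

```text
t 1.35 p [ 0.4639 -0.2521  0.1525] xhead 0.41 tilt [-0.0051  0.0037 -1.    ] F [ 0.05 -0.97  0.63] w 0.0669 q [ 0.855  0.223 -0.497  1.79   0.113  1.163  0.33 ]
xyz [ 2.   1.3 93.5] rot [-0.21  0.29  0.05]
```

View pics/c1.png

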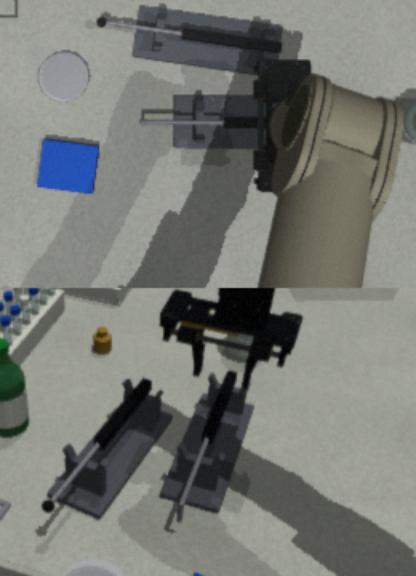

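Call:
apply_moves(
  increments=[
    {"grip": 60, "xyz": [2, 1.3, 30], "rotation": [-0.2, 0.3, 0]},
    {"grip": 60, "xyz": [2, 1.3, 60], "rotation": [-0.2, 0.3, 0]},
    {"grip": 60, "xyz": [2, 1.3, 93.5], "rotation": [-0.2, 0.3, 0]},
    {"grip": 60, "xyz": [2, 1.3, 93.5], "rotation": [-0.2, 0.3, 0]},
    {"grip": 60, "xyz": [2, 1.3, 93.5], "rotation": [-0.2, 0.3, 0]},
  ],
)

```text
time: 2.08
ee_pos: [0.4678, -0.2558, 0.0637]
eef_rot: [1.0, 0.002, 0.003, 0.002]
ft_force: [0.5, 0.1, 0.5]
width: 0.0664
```

```bash
python3 -c "
from h import *
st();plan([((.4655,-.253,.059),.36)])"
```

```text
t 2.08 p [ 0.4678 -0.2558  0.0637] xhead 0.24 tilt [ 0.006  -0.0033 -1.    ] F [0.54 0.1  0.53] w 0.0664 q [ 0.832  0.33  -0.479  1.871  0.182  0.977  0.277]
xyz [-2.4 -2.8  4.7] rot [ 0.19 -0.34 -0.12]
```

Call:
apply_moves(
  increments=[
    {"grip": 60, "xyz": [-2.4, -2.8, 4.7], "rotation": [0.2, -0.3, 0]},
    {"grip": 60, "xyz": [-2.4, -2.8, 4.7], "rotation": [0.2, -0.3, 0]},
    {"grip": 60, "xyz": [-2.4, -2.8, 4.7], "rotation": [0.2, -0.3, 0]},
  ],
  squeeze=10,
)

```text
time: 2.45
ee_pos: [0.4656, -0.2531, 0.0594]
eef_rot: [1.0, 0.002, 0.001, 0.0]
ft_force: [0.3, -0.3, 0.7]
width: 0.0666
```

```bash
python3 -c "
from h import *
st();plan([((.4655,-.253,.059),.36)])"
```

```text
t 2.45 p [ 0.4656 -0.2531  0.0594] xhead 0.23 tilt [ 1.2e-03 -2.0e-04 -1.0e+00] F [ 0.32 -0.25  0.75] w 0.0666 q [ 0.83   0.334 -0.479  1.877  0.183  0.973  0.274]
xyz [-0.1 -0.1  0.4] rot [ 0.01 -0.07 -0.13]
```

Call:
apply_moves(
  increments=[
    {"grip": 180, "xyz": [0, 0, 0.4], "rotation": [0, 0, -0.1]},
    {"grip": 255, "xyz": [0, 0, 0.4], "rotation": [0, 0, -0.1]},
    {"grip": 255, "xyz": [0, 0, 0.4], "rotation": [0, 0, -0.1]},
    {"grip": 255, "xyz": [0, 0, 0.4], "rotation": [0, 0, -0.1]},
    {"grip": 255, "xyz": [0, 0, 0.4], "rotation": [0, 0, -0.1]},
  ],
)

```text
time: 3.08
ee_pos: [0.4656, -0.2531, 0.059]
eef_rot: [1.0, 0.003, 0.001, 0.0]
ft_force: [0.8, -0.9, -0.7]
width: 0.0244
```

Call:
apply_moves(
  increments=[
    {"grip": 255, "xyz": [0, 0, 0], "rotation": [0, 0, 0]},
    {"grip": 255, "xyz": [0, 0, 0], "rotation": [0, 0, 0]},
  ],
  squeeze=50,
)

```text
time: 3.32
ee_pos: [0.4655, -0.2531, 0.059]
eef_rot: [1.0, 0.003, 0.001, 0.0]
ft_force: [-0.6, -0.0, 0.0]
width: 0.0175
```

```bash
python3 -c "
from h import *
st()"
```

```text
t 3.33 p [ 0.4655 -0.2531  0.059 ] xhead 0.33 tilt [ 1.e-03 -2.e-04 -1.e+00] F [-0.6  -0.03  0.04] w 0.0175 q [ 0.83   0.334 -0.479  1.877  0.184  0.972  0.275]
```

Call:
apply_moves(
  increments=[
    {"grip": 255, "xyz": [0, 0, -15], "rotation": [0, 0, 0]},
    {"grip": 255, "xyz": [0, 0, -40], "rotation": [0, 0, 0]},
    {"grip": 255, "xyz": [0, 0, -80], "rotation": [0, 0, 0]},
    {"grip": 255, "xyz": [0, 0, -120], "rotation": [0, 0, 0]},
    {"grip": 255, "xyz": [0, 0, -120], "rotation": [0, 0, 0]},
  ],
)

```text
time: 3.95
ee_pos: [0.4672, -0.2537, 0.1831]
eef_rot: [1.0, 0.003, 0.003, 0.002]
ft_force: [-0.2, 0.6, -1.7]
width: 0.0177
```

```bash
python3 -c "
from h import *
st();grab('top','t2.png');grab('side','s2.png')
a=cv2.imread('pics/t2.png')[130:310,200:460];b=cv2.imread('pics/s2.png')[100:280,180:440]
cv2.imwrite('pics/c2.png',cv2.resize(np.vstack([a,b]),None,fx=1.6,fy=1.6))
for n in('t2','s2'):
  w=cloud(load(n))
  m=(w[...,2]>.15)&(w[...,2]<.24)&(w[...,0]>.43)&(w[...,0]<.49)&(w[...,1]>-.18)&(w[...,1]<0)
  k=w[m]
  for y in np.arange(-.19,0,.015):
    q=k[abs(k[:,1]-y)<.0075]
    if len(q): print(n,y.round(3),len(q),np.median(q,0).round(4),q[:,2].min().round(4), q[:,1].max().round(4))
"
```

```text
t 3.95 p [ 0.4672 -0.2537  0.1831] xhead 0.34 tilt [ 0.0065 -0.0036 -1.    ] F [-0.16  0.57 -1.71] w 0.0177 q [ 0.863  0.192 -0.502  1.756  0.1    1.211  0.34 ]
t2 -0.175 19 [ 0.4671 -0.1742  0.196 ] 0.1917 -0.1691
t2 -0.16 24 [ 0.468  -0.1608  0.1969] 0.1912 -0.1527
t2 -0.145 20 [ 0.469  -0.1447  0.1966] 0.1918 -0.1377
t2 -0.13 18 [ 0.4687 -0.1293  0.1968] 0.1943 -0.123
t2 -0.115 18 [ 0.4684 -0.1149  0.1958] 0.1926 -0.1084
t2 -0.1 18 [ 0.4682 -0.1001  0.1962] 0.1926 -0.0939
t2 -0.085 18 [ 0.4679 -0.0855  0.1969] 0.1918 -0.0793
t2 -0.07 18 [ 0.4677 -0.0708  0.1956] 0.193 -0.0646
t2 -0.055 17 [ 0.4675 -0.0575  0.1956] 0.1619 -0.0525
s2 -0.175 13 [ 0.4674 -0.176   0.194 ] 0.1914 -0.1675
s2 -0.16 18 [ 0.4659 -0.1594  0.1944] 0.191 -0.153
s2 -0.145 15 [ 0.4661 -0.1444  0.1943] 0.1906 -0.1402
s2 -0.13 17 [ 0.4662 -0.1319  0.1948] 0.1916 -0.1225
s2 -0.115 19 [ 0.4658 -0.1147  0.1941] 0.1913 -0.1075
s2 -0.1 17 [ 0.4663 -0.1003  0.1946] 0.1918 -0.0934
s2 -0.085 19 [ 0.4662 -0.0861  0.194 ] 0.1928 -0.0785
s2 -0.07 18 [ 0.4656 -0.0696  0.1941] 0.1921 -0.0634
s2 -0.055 71 [ 0.4657 -0.0511  0.1807] 0.1533 -0.048
```

View pics/c2.png

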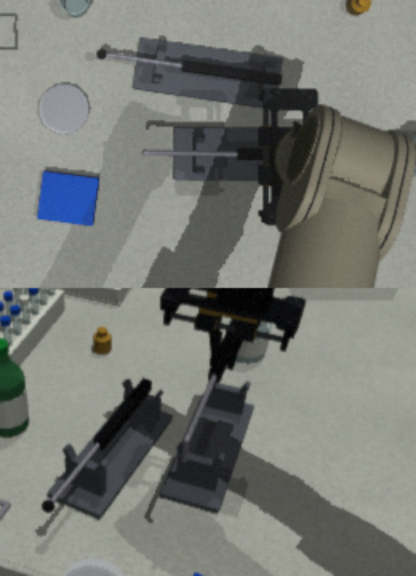

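```bash
python3 -c "
from h import *
plan([((.6106,.017,.3515),1.6)])"
```

```text
xyz [ 147.  -269.1 -172. ] rot [ 0.05 -0.09 -1.27]
```

Call:
apply_moves(
  increments=[
    {"grip": 255, "xyz": [10, -15, -50], "rotation": [0, 0, 0]},
    {"grip": 255, "xyz": [25, -40, -95], "rotation": [0, 0, -0.5]},
    {"grip": 255, "xyz": [50, -80, -135], "rotation": [0, 0, -1]},
    {"grip": 255, "xyz": [80, -125, -172], "rotation": [0, 0, -1.3]},
    {"grip": 255, "xyz": [105, -165, -175], "rotation": [0, 0, -1.3]},
  ],
)

```text
time: 4.68
ee_pos: [0.5704, -0.0859, 0.3561]
eef_rot: [1.0, 0.014, 0.002, 0.001]
ft_force: [0.2, -1.1, -2.1]
width: 0.0173
```

```bash
python3 -c "
from h import *
st();plan([((.6106,.017,.3515),1.6)])"
```

```text
t 4.67 p [ 0.5704 -0.0859  0.3561] xhead 1.61 tilt [ 0.0038 -0.001  -1.    ] F [ 0.23 -1.08 -2.13] w 0.0173 q [ 0.588  0.245 -0.639  1.352  0.146  1.588 -0.006]
xyz [  43.1 -101.8    4.7] rot [ 0.06 -0.22  0.01]
```

Call:
apply_moves(
  increments=[
    {"grip": 255, "xyz": [15, -35, 2], "rotation": [0, 0, 0]},
    {"grip": 255, "xyz": [30, -70, 2], "rotation": [0, 0, 0]},
    {"grip": 255, "xyz": [43, -102, 3], "rotation": [0, -0.2, 0]},
    {"grip": 255, "xyz": [43, -102, 4], "rotation": [0, -0.2, 0]},
    {"grip": 255, "xyz": [43, -102, 4], "rotation": [0, -0.2, 0]},
  ],
)

```text
time: 5.3
ee_pos: [0.6102, 0.0165, 0.3511]
eef_rot: [1.0, 0.014, -0.001, 0.001]
ft_force: [0.3, -0.8, -0.6]
width: 0.0174
```

```bash
cat > look.py <<'E'
from h import *
import sys
k=sys.argv[1]
st();grab('top','t%s.png'%k);grab('side','s%s.png'%k)
a=cv2.imread('pics/t%s.png'%k)[90:250,140:340];b=cv2.imread('pics/s%s.png'%k)[190:350,100:300]
cv2.imwrite('pics/c%s.png'%k,cv2.resize(np.hstack([a,b]),None,fx=2,fy=2,interpolation=cv2.INTER_CUBIC))
E
python3 look.py 3;python3 - <<'E'
from h import *
plan([((.6106,.017,.3515),1.6)])
for n in('t3','s3'):
  w=cloud(load(n))
  m=(w[...,2]>.34)&(w[...,2]<.39)&(w[...,0]>.57)&(w[...,0]<.65)&(w[...,1]>.09)&(w[...,1]<.26)
  k=w[m]
  for y in np.arange(.1,.25,.015):
    q=k[abs(k[:,1]-y)<.0075]
    if len(q): print(n,y.round(3),len(q),np.median(q,0).round(4),q[:,2].min().round(4), q[:,1].max().round(4))
E
```

```text
t 5.3 p [0.6102 0.0165 0.3511] xhead 1.6 tilt [-0.0015 -0.0015 -1.    ] F [ 0.34 -0.82 -0.56] w 0.0174 q [ 0.402  0.342 -0.684  1.262  0.215  1.612 -0.217]
xyz [ 0.3 -1.2  0.3] rot [ 0.1   0.03 -0.08]
t3 0.1 9 [0.6072 0.1047 0.3657] 0.3616 0.107
t3 0.115 28 [0.6081 0.1149 0.3658] 0.3619 0.1212
t3 0.13 28 [0.6079 0.1296 0.3651] 0.3606 0.1365
t3 0.145 28 [0.6077 0.1443 0.3655] 0.3602 0.1512
t3 0.16 29 [0.6082 0.1591 0.3654] 0.3623 0.1667
t3 0.175 30 [0.6066 0.1751 0.3649] 0.3619 0.1821
t3 0.19 29 [0.6077 0.1904 0.3656] 0.3613 0.1972
t3 0.205 30 [0.6059 0.2055 0.3653] 0.3432 0.2124
t3 0.22 10 [0.605  0.2146 0.3632] 0.3411 0.2163
s3 0.1 36 [0.6074 0.1005 0.3654] 0.3607 0.1074
s3 0.115 39 [0.6071 0.1154 0.3653] 0.3602 0.1225
s3 0.13 37 [0.6066 0.1305 0.3652] 0.361 0.1371
s3 0.145 42 [0.6063 0.1458 0.3652] 0.3608 0.1523
s3 0.16 39 [0.6061 0.1597 0.3653] 0.3606 0.1674
s3 0.175 48 [0.6048 0.1746 0.3654] 0.3598 0.1825
s3 0.19 48 [0.6052 0.1906 0.3652] 0.3604 0.1974
s3 0.205 52 [0.6046 0.205  0.3648] 0.3598 0.2122
s3 0.22 90 [0.6043 0.218  0.3557] 0.3411 0.2208
```

View pics/c3.png

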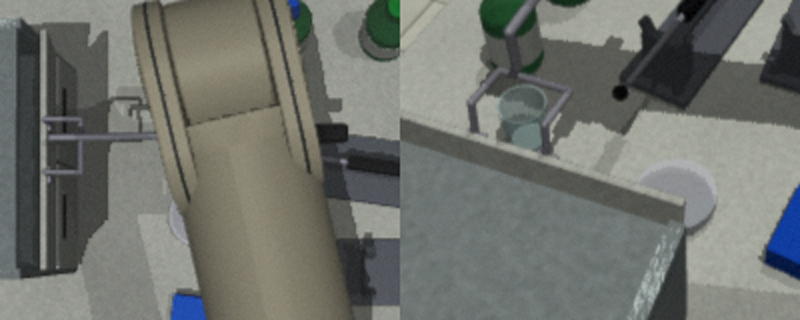

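Call:
apply_moves(
  increments=[
    {"grip": 255, "xyz": [0, 0, 15], "rotation": [0, 0, 0]},
    {"grip": 255, "xyz": [0, 0, 30], "rotation": [0, 0, 0]},
    {"grip": 255, "xyz": [0, 0, 50], "rotation": [0, 0, 0]},
    {"grip": 255, "xyz": [0, 0, 50], "rotation": [0, 0, 0]},
  ],
)

```text
time: 5.9
ee_pos: [0.6093, 0.0151, 0.2995]
eef_rot: [1.0, 0.013, -0.002, 0.001]
ft_force: [-0.6, 0.0, -0.7]
width: 0.0173
```

```bash
python3 look.py 4;python3 - <<'E'
from h import *
for n in('t4','s4'):
  w=cloud(load(n))
  m=(w[...,2]>.25)&(w[...,2]<.33)&(w[...,0]>.57)&(w[...,0]<.65)&(w[...,1]>.17)&(w[...,1]<.25)
  k=w[m]
  for y in np.arange(.18,.25,.01):
    q=k[abs(k[:,1]-y)<.005]
    if len(q): print(n,y.round(3),len(q),np.median(q,0).round(4),q[:,2].min().round(4), q[:,2].max().round(4))
E
```

```text
t 5.9 p [0.6093 0.0151 0.2995] xhead 1.48 tilt [-0.004  -0.0021 -1.    ] F [-0.63  0.01 -0.67] w 0.0173 q [ 0.417  0.349 -0.682  1.361  0.219  1.511 -0.223]
t4 0.18 14 [0.6067 0.1802 0.3142] 0.3109 0.3165
t4 0.19 24 [0.6042 0.1938 0.3111] 0.2938 0.3173
t4 0.2 94 [0.6063 0.1986 0.2979] 0.2929 0.3203
t4 0.21 48 [0.6042 0.2098 0.2999] 0.2746 0.3155
t4 0.22 31 [0.606  0.2199 0.3006] 0.2963 0.3152
t4 0.23 26 [0.6056 0.23   0.3012] 0.2978 0.3041
t4 0.24 70 [0.6093 0.2429 0.2711] 0.2586 0.3036
t4 0.25 72 [0.611  0.2474 0.2736] 0.266 0.278
s4 0.18 30 [0.6049 0.1803 0.3146] 0.3099 0.316
s4 0.19 28 [0.6052 0.1899 0.3144] 0.3113 0.317
s4 0.2 164 [0.6031 0.2009 0.297 ] 0.2918 0.3158
s4 0.21 87 [0.6032 0.2106 0.2991] 0.2768 0.3161
s4 0.22 135 [0.6045 0.2182 0.2997] 0.275 0.3153
s4 0.23 45 [0.5788 0.23   0.3011] 0.297 0.3037
s4 0.24 155 [0.5806 0.2422 0.2912] 0.2694 0.3045
s4 0.25 134 [0.608  0.2475 0.2736] 0.2716 0.2889
```

View pics/c4.png

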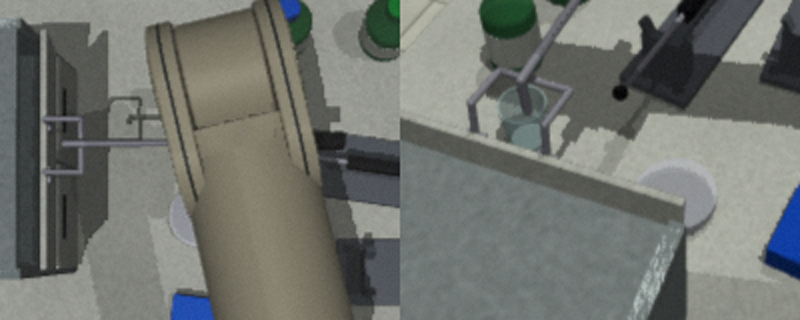

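```bash
cat >> h.py <<'E'
def arc(phis,dz=.015,dy=.007,head=1.6):
    out=[]
    for p in phis:
        a=np.radians(p);by=.2652-.1499*np.sin(a);bz=.160+.1499*np.cos(a)
        ty=by+dy-.2;tz=bz+dz-.0105;out.append(((.6105-.028*(ty-.015),ty,tz),head))
    for o in out: print(np.round(o[0],4))
    plan(out)
E
python3 -c "
from h import *
arc([26,30,35,40,46,52])"
```

```text
[0.6107 0.0065 0.2992]
[ 0.611  -0.0028  0.2943]
[ 0.6113 -0.0138  0.2873]
[ 0.6116 -0.0242  0.2793]
[ 0.6119 -0.0356  0.2686]
[ 0.6122 -0.0459  0.2568]
xyz [0.3 9.  2.6] rot [ 0.1   0.04 -0.1 ]
xyz [ 0.3 18.3  7.5] rot [ 0.1   0.04 -0.1 ]
xyz [ 0.4 29.3 14.6] rot [ 0.1   0.04 -0.1 ]
xyz [ 0.4 39.7 22.5] rot [ 0.1   0.04 -0.1 ]
xyz [ 0.4 51.1 33.3] rot [ 0.1   0.04 -0.1 ]
xyz [ 0.4 61.4 45.1] rot [ 0.1   0.04 -0.1 ]
```

Call:
apply_moves(
  increments=[
    {"grip": 255, "xyz": [0.3, 9, 2], "rotation": [0, 0, 0]},
    {"grip": 255, "xyz": [0.3, 18.3, 7], "rotation": [0, 0, 0]},
    {"grip": 255, "xyz": [0.4, 29, 14], "rotation": [0, 0, 0]},
    {"grip": 255, "xyz": [0.4, 39.7, 22.5], "rotation": [0, 0, 0]},
    {"grip": 255, "xyz": [0.4, 39.7, 22.5], "rotation": [0, 0, 0]},
  ],
  squeeze=60,
)

```text
time: 6.62
ee_pos: [0.6113, -0.0261, 0.2782]
eef_rot: [1.0, 0.012, -0.001, 0.001]
ft_force: [-0.1, 0.3, -1.8]
width: 0.0175
```

```bash
python3 look.py 5;python3 - <<'E'
from h import *
arc([40,46,52,58,64,70])
for n in('t5','s5'):
  w=cloud(load(n))
  m=(w[...,2]>.21)&(w[...,2]<.33)&(w[...,0]>.565)&(w[...,0]<.65)&(w[...,1]>.12)&(w[...,1]<.23)
  k=w[m]
  for y in np.arange(.13,.23,.01):
    q=k[abs(k[:,1]-y)<.005]
    if len(q): print(n,y.round(3),len(q),np.median(q,0).round(4),q[:,2].min().round(4), q[:,2].max().round(4))
E
```

```text
t 6.62 p [ 0.6113 -0.0261  0.2782] xhead 1.37 tilt [-0.0024 -0.0024 -1.    ] F [-0.11  0.29 -1.81] w 0.0175 q [ 0.473  0.356 -0.663  1.394  0.219  1.468 -0.159]
[ 0.6116 -0.0242  0.2793]
[ 0.6119 -0.0356  0.2686]
[ 0.6122 -0.0459  0.2568]
[ 0.6125 -0.0549  0.2439]
[ 0.6127 -0.0625  0.2302]
[ 0.6128 -0.0687  0.2158]
xyz [ 0.  -0.2 -0.1] rot [ 0.1   0.06 -0.13]
xyz [ 0.1 11.2 10.6] rot [ 0.1   0.06 -0.13]
xyz [ 0.1 21.5 22.5] rot [ 0.1   0.06 -0.13]
xyz [ 0.1 30.5 35.4] rot [ 0.1   0.06 -0.13]
xyz [ 0.2 38.1 49.1] rot [ 0.1   0.06 -0.13]
xyz [ 0.2 44.2 63.6] rot [ 0.1   0.06 -0.13]
t5 0.13 18 [0.6096 0.1301 0.292 ] 0.2885 0.2959
t5 0.14 18 [0.6079 0.1399 0.2915] 0.2878 0.2934
t5 0.15 16 [0.6087 0.1496 0.2914] 0.2867 0.2946
t5 0.16 69 [0.6053 0.1622 0.2743] 0.2692 0.2939
t5 0.17 65 [0.6074 0.1689 0.2765] 0.255 0.2945
t5 0.18 26 [0.5788 0.179  0.281 ] 0.2767 0.286
t5 0.19 19 [0.5788 0.1899 0.2862] 0.2796 0.2922
t5 0.2 24 [0.6345 0.2001 0.2894] 0.281 0.2929
t5 0.21 48 [0.5975 0.2137 0.2626] 0.2568 0.2806
t5 0.22 120 [0.6078 0.2186 0.2644] 0.2546 0.269
s5 0.13 23 [0.6068 0.13   0.2925] 0.2878 0.2942
s5 0.14 23 [0.6069 0.1404 0.2921] 0.2888 0.295
s5 0.15 27 [0.6068 0.1506 0.2926] 0.288 0.2944
s5 0.16 42 [0.6054 0.1631 0.29  ] 0.27 0.2943
s5 0.17 145 [0.6051 0.1682 0.2744] 0.2532 0.2942
s5 0.18 109 [0.6063 0.1778 0.2789] 0.2527 0.2928
s5 0.19 31 [0.633  0.1902 0.2852] 0.2794 0.2884
s5 0.2 49 [0.5779 0.2016 0.2886] 0.2839 0.2925
s5 0.21 118 [0.5783 0.21   0.2745] 0.2594 0.2882
s5 0.22 330 [0.6018 0.2221 0.264 ] 0.2549 0.2705
```

View pics/c5.png

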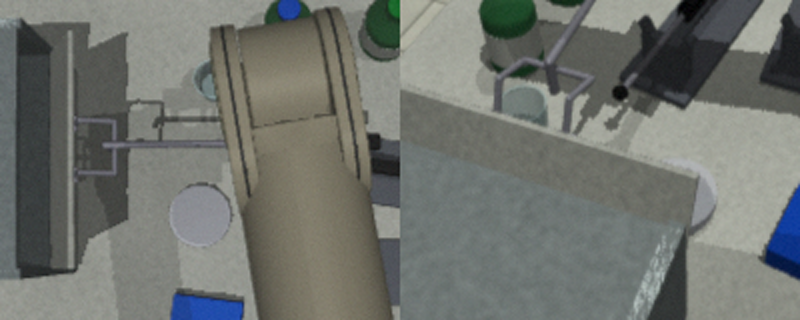

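Call:
apply_moves(
  increments=[
    {"grip": 255, "xyz": [0.1, 11, 10], "rotation": [0, 0, -0.1]},
    {"grip": 255, "xyz": [0.1, 21.5, 22], "rotation": [0, 0, -0.1]},
    {"grip": 255, "xyz": [0.1, 30.5, 35], "rotation": [0, 0, -0.1]},
    {"grip": 255, "xyz": [0.2, 38, 49], "rotation": [0, 0, -0.1]},
    {"grip": 255, "xyz": [0.2, 44, 63.5], "rotation": [0, 0, -0.1]},
  ],
)

```text
time: 7.35
ee_pos: [0.6127, -0.069, 0.2147]
eef_rot: [1.0, 0.014, -0.001, 0.001]
ft_force: [0.7, 2.5, -0.4]
width: 0.0173
```

```bash
python3 look.py 6;python3 - <<'E'
from h import *
arc([72,78,84,90,96,102,107.4],dz=.009)
for n in('t6','s6'):
  w=cloud(load(n))
  m=(w[...,2]>.16)&(w[...,2]<.33)&(w[...,0]>.565)&(w[...,0]<.65)&(w[...,1]>.08)&(w[...,1]<.2)
  k=w[m]
  for y in np.arange(.09,.2,.01):
    q=k[abs(k[:,1]-y)<.005]
    if len(q): print(n,y.round(3),len(q),np.median(q,0).round(4),q[:,2].min().round(4), q[:,2].max().round(4))
E
```

```text
t 7.35 p [ 0.6127 -0.069   0.2147] xhead 1.56 tilt [-0.0013 -0.0016 -1.    ] F [ 0.72  2.47 -0.41] w 0.0173 q [ 0.528  0.393 -0.638  1.479  0.238  1.349 -0.099]
[ 0.6129 -0.0704  0.2048]
[ 0.613  -0.0744  0.1897]
[ 0.6131 -0.0769  0.1742]
[ 0.6131 -0.0777  0.1585]
[ 0.6131 -0.0769  0.1428]
[ 0.613  -0.0744  0.1273]
[ 0.6129 -0.0708  0.1137]
xyz [1.  0.7 8.7] rot [ 0.11  0.23 -0.09]
xyz [ 1.   4.7 23.9] rot [ 0.11  0.23 -0.09]
xyz [ 1.1  7.2 39.4] rot [ 0.11  0.23 -0.09]
xyz [ 1.1  8.  55.1] rot [ 0.11  0.23 -0.09]
xyz [ 1.2  7.1 70.7] rot [ 0.11  0.23 -0.09]
xyz [ 1.3  4.6 86.2] rot [ 0.11  0.23 -0.09]
xyz [ 1.3  1.  99.9] rot [ 0.11  0.23 -0.09]
t6 0.09 16 [0.6101 0.0905 0.2277] 0.224 0.2323
t6 0.1 16 [0.61   0.1002 0.2286] 0.2263 0.2319
t6 0.11 16 [0.6101 0.11   0.228 ] 0.2262 0.2302
t6 0.12 65 [0.6066 0.1215 0.2134] 0.2072 0.2333
t6 0.13 36 [0.6085 0.1292 0.225 ] 0.2011 0.2342
t6 0.14 25 [0.5809 0.14   0.239 ] 0.2304 0.2446
t6 0.15 22 [0.6357 0.1493 0.2416] 0.232 0.2442
t6 0.16 14 [0.6359 0.16   0.2352] 0.2302 0.2396
t6 0.17 93 [0.6078 0.1722 0.2289] 0.2201 0.2336
t6 0.18 129 [0.6061 0.1796 0.2277] 0.2219 0.2335
t6 0.19 117 [0.6085 0.1898 0.2208] 0.2138 0.2263
t6 0.2 64 [0.6082 0.1975 0.2145] 0.2111 0.2183
s6 0.09 21 [0.6083 0.0892 0.2255] 0.221 0.2275
s6 0.1 19 [0.6084 0.1011 0.2258] 0.2221 0.2279
s6 0.11 22 [0.6077 0.1106 0.2261] 0.2215 0.2278
s6 0.12 52 [0.6073 0.1227 0.2095] 0.2043 0.2279
s6 0.13 128 [0.6078 0.1311 0.2097] 0.1861 0.2278
s6 0.14 24 [0.6347 0.1397 0.2296] 0.209 0.2408
s6 0.15 48 [0.5803 0.1502 0.2382] 0.2329 0.2428
s6 0.16 52 [0.634  0.1601 0.2317] 0.226 0.2378
s6 0.17 66 [0.5913 0.1723 0.2276] 0.223 0.2302
s6 0.18 340 [0.605  0.1802 0.2257] 0.2182 0.2312
s6 0.19 351 [0.6075 0.1902 0.2187] 0.2112 0.225
s6 0.2 180 [0.6073 0.1975 0.2134] 0.2084 0.2174
```

View pics/c6.png

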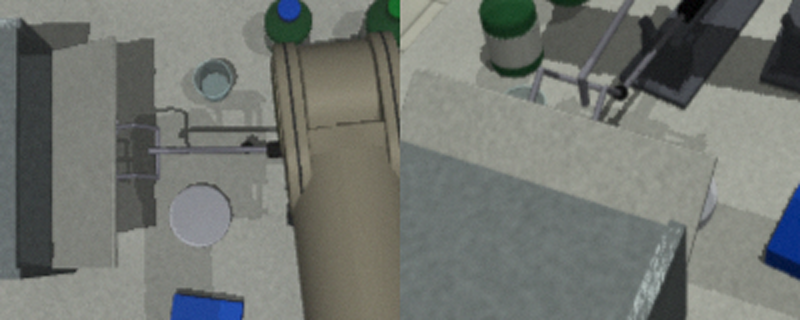

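Call:
apply_moves(
  increments=[
    {"grip": 255, "xyz": [1, 2.5, 14], "rotation": [0.1, 0.2, 0]},
    {"grip": 255, "xyz": [1, 5, 26], "rotation": [0.1, 0.2, 0]},
    {"grip": 255, "xyz": [1.1, 6, 40], "rotation": [0.1, 0.2, 0]},
    {"grip": 255, "xyz": [1.1, 6, 55], "rotation": [0.1, 0.2, 0]},
    {"grip": 255, "xyz": [1.1, 5, 70], "rotation": [0.1, 0.2, 0]},
  ],
)

```text
time: 8.07
ee_pos: [0.6128, -0.075, 0.1425]
eef_rot: [1.0, 0.013, -0.0, 0.0]
ft_force: [-0.2, -0.7, -0.9]
width: 0.0172
```

```bash
cat > meas.py <<'E'
from h import *
import sys
k=sys.argv[1]
for n in('t'+k,'s'+k):
  w=cloud(load(n))
  m=(w[...,2]>.08)&(w[...,2]<.33)&(w[...,0]>.565)&(w[...,0]<.65)&(w[...,1]>.04)&(w[...,1]<.16)
  q0=w[m]
  for y in np.arange(.05,.16,.01):
    q=q0[abs(q0[:,1]-y)<.005]
    if len(q): print(n,y.round(3),len(q),np.median(q,0).round(4),q[:,2].min().round(4), q[:,2].max().round(4))
  m=(w[...,2]>.13)&(w[...,2]<.3)&(w[...,0]>.5)&(w[...,0]<.7)&(w[...,1]>.165)&(w[...,1]<.25)
  q=w[m]; print('hatch z=a*y+b',np.polyfit(q[:,1],q[:,2],1),'z@.165,.255',np.polyval(np.polyfit(q[:,1],q[:,2],1),[.165,.255]))
E
python3 look.py 7;python3 meas.py 7;python3 -c "
from h import *
arc([96,102,107.4],dz=.007)"
```

```text
t 8.07 p [ 0.6128 -0.075   0.1425] xhead 1.5 tilt [-6.e-04 -4.e-04 -1.e+00] F [-0.22 -0.74 -0.94] w 0.0172 q [ 0.528  0.448 -0.621  1.565  0.273  1.217 -0.116]
t7 0.05 12 [0.6105 0.0493 0.1578] 0.153 0.161
t7 0.06 12 [0.6103 0.0595 0.1559] 0.1531 0.1617
t7 0.07 12 [0.61   0.0697 0.1567] 0.1544 0.1605
t7 0.08 12 [0.61   0.0802 0.1572] 0.1523 0.1599
t7 0.09 12 [0.6098 0.0904 0.1577] 0.1552 0.1597
t7 0.1 12 [0.6094 0.1005 0.1577] 0.1533 0.1634
t7 0.11 35 [0.6072 0.1129 0.1525] 0.1459 0.1607
t7 0.12 58 [0.6082 0.1174 0.1579] 0.1349 0.1933
t7 0.13 27 [0.6096 0.1294 0.187 ] 0.1556 0.1922
t7 0.14 20 [0.581 0.14  0.185] 0.1812 0.1877
t7 0.15 80 [0.6058 0.1524 0.1861] 0.1789 0.1931
hatch z=a*y+b [-0.22524315  0.22364866] z@.165,.255 [0.18648354 0.16621166]
s7 0.05 16 [0.6085 0.051  0.1541] 0.1514 0.1564
s7 0.06 15 [0.6085 0.0597 0.1548] 0.1518 0.1565
s7 0.07 17 [0.6079 0.0704 0.155 ] 0.1506 0.1568
s7 0.08 18 [0.608  0.0802 0.1544] 0.1496 0.1564
s7 0.09 16 [0.6075 0.0901 0.1549] 0.1517 0.1571
s7 0.1 19 [0.6075 0.0998 0.1547] 0.1513 0.1562
s7 0.11 24 [0.6067 0.1121 0.1542] 0.1454 0.1575
s7 0.12 133 [0.6062 0.1195 0.1493] 0.1412 0.187
s7 0.13 58 [0.6088 0.1283 0.183 ] 0.1481 0.188
s7 0.14 33 [0.5806 0.14   0.183 ] 0.1803 0.186
s7 0.15 34 [0.5925 0.1505 0.185 ] 0.1778 0.1869
hatch z=a*y+b [-0.20425671  0.2183411 ] z@.165,.255 [0.18463874 0.16625564]
[ 0.6131 -0.0769  0.1408]
[ 0.613  -0.0744  0.1253]
[ 0.6129 -0.0708  0.1117]
xyz [1.2 2.3 0.5] rot [-0.02  0.2  -0.07]
xyz [ 1.2 -0.1 16. ] rot [-0.02  0.2  -0.07]
xyz [ 1.3 -3.7 29.7] rot [-0.02  0.2  -0.07]
```

View pics/c7.png

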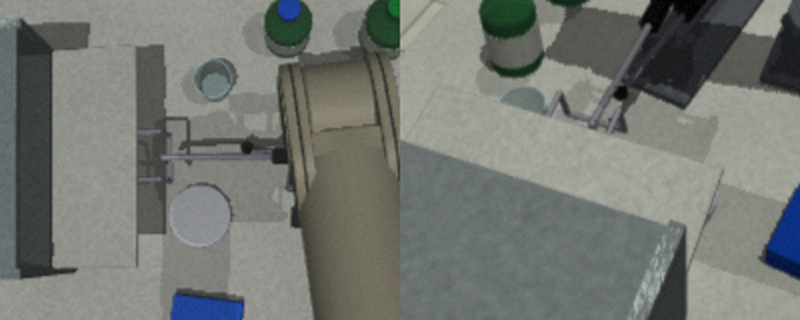

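Call:
apply_moves(
  increments=[
    {"grip": 255, "xyz": [0.5, 1, 8], "rotation": [0, 0.1, 0]},
    {"grip": 255, "xyz": [0.5, -0.5, 16], "rotation": [0, 0.1, 0]},
    {"grip": 255, "xyz": [0.5, -2.5, 24], "rotation": [0, 0.1, 0]},
    {"grip": 255, "xyz": [0.5, -4.5, 30.5], "rotation": [0, 0.1, 0]},
    {"grip": 255, "xyz": [0.5, -4.5, 31], "rotation": [0, 0.1, 0]},
  ],
)

```text
time: 8.8
ee_pos: [0.6119, -0.0698, 0.1098]
eef_rot: [1.0, 0.014, -0.001, -0.0]
ft_force: [-0.1, 0.4, -0.7]
width: 0.0174
```

```bash
python3 look.py 8;python3 meas.py 8
```

```text
t 8.8 p [ 0.6119 -0.0698  0.1098] xhead 1.55 tilt [-2.4e-03  6.0e-04 -1.0e+00] F [-0.11  0.44 -0.7 ] w 0.0174 q [ 0.515  0.478 -0.614  1.599  0.293  1.16  -0.137]
t8 0.05 10 [0.6115 0.0498 0.1252] 0.1215 0.1296
t8 0.06 11 [0.611  0.0602 0.1247] 0.1178 0.1279
t8 0.07 12 [0.611  0.0698 0.1253] 0.1215 0.1287
t8 0.08 13 [0.6084 0.0793 0.1247] 0.1203 0.1283
t8 0.09 11 [0.6086 0.09   0.1235] 0.1198 0.1281
t8 0.1 10 [0.608  0.1    0.1253] 0.1209 0.1275
t8 0.11 12 [0.608  0.1092 0.1252] 0.1226 0.1292
t8 0.12 70 [0.6075 0.1205 0.1212] 0.1141 0.1598
t8 0.13 29 [0.6053 0.1295 0.1556] 0.0949 0.1614
t8 0.14 18 [0.581  0.1399 0.1578] 0.1534 0.1615
t8 0.15 88 [0.6008 0.1514 0.1636] 0.1537 0.1687
hatch z=a*y+b [-0.00017356  0.16419445] z@.165,.255 [0.16416581 0.16415019]
s8 0.05 14 [0.6098 0.0507 0.1244] 0.1229 0.1258
s8 0.06 18 [0.6087 0.0608 0.1246] 0.1226 0.1273
s8 0.07 16 [0.6085 0.0703 0.1244] 0.1209 0.1264
s8 0.08 15 [0.6087 0.081  0.124 ] 0.122 0.1268
s8 0.09 17 [0.6072 0.0905 0.1251] 0.1207 0.1275
s8 0.1 16 [0.6077 0.0991 0.1243] 0.1211 0.1261
s8 0.11 20 [0.6073 0.1098 0.1245] 0.1213 0.1282
s8 0.12 66 [0.605  0.1228 0.1317] 0.1167 0.1593
s8 0.13 52 [0.636  0.1269 0.1546] 0.124 0.1593
s8 0.14 30 [0.5802 0.1396 0.157 ] 0.1552 0.1588
s8 0.15 74 [0.6012 0.1528 0.1633] 0.1564 0.1649
hatch z=a*y+b [0.00422511 0.16305946] z@.165,.255 [0.1637566  0.16413686]
```

View pics/c8.png

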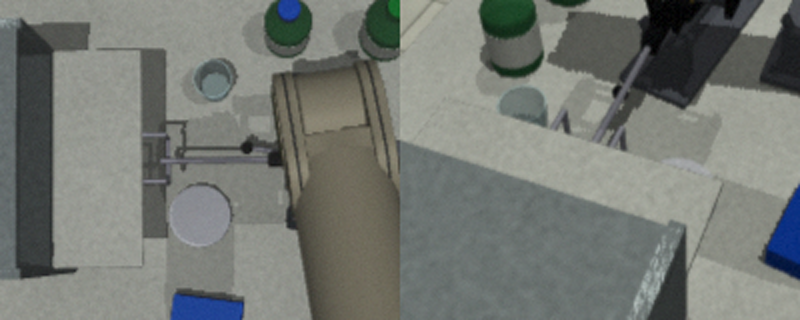

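Call:
apply_moves(
  increments=[
    {"grip": 255, "xyz": [0, 0, 2], "rotation": [0, 0, 0]},
    {"grip": 255, "xyz": [0, 0, 3], "rotation": [0, 0, 0]},
    {"grip": 255, "xyz": [0, 0, 3], "rotation": [0, 0, 0]},
  ],
)

```text
time: 9.28
ee_pos: [0.6122, -0.07, 0.1076]
eef_rot: [1.0, 0.013, -0.001, -0.0]
ft_force: [-1.3, -0.6, 1.1]
width: 0.0173
```

```bash
python3 look.py 9;python3 meas.py 9 | grep -v '0.1[0-9] '; python3 -c "
from h import *
for i in range(3): st(); grab('top')"
```

```text
t 9.28 p [ 0.6122 -0.07    0.1076] xhead 1.54 tilt [-1.5e-03  5.0e-04 -1.0e+00] F [-1.28 -0.58  1.09] w 0.0173 q [ 0.515  0.48  -0.613  1.601  0.294  1.156 -0.139]
t9 0.05 9 [0.6115 0.0499 0.1228] 0.1204 0.1259
t9 0.06 12 [0.6112 0.0591 0.1247] 0.1217 0.1285
t9 0.07 12 [0.6113 0.0698 0.1239] 0.1182 0.1269
t9 0.08 12 [0.611  0.0803 0.1249] 0.1224 0.1265
t9 0.09 11 [0.6107 0.0899 0.1234] 0.1218 0.1285
t9 0.1 10 [0.6079 0.1001 0.1233] 0.1169 0.1287
hatch z=a*y+b [8.69869346e-05 1.64006493e-01] z@.165,.255 [0.16402085 0.16402867]
s9 0.05 13 [0.6089 0.0503 0.1232] 0.1219 0.125
s9 0.06 17 [0.6085 0.0607 0.1229] 0.1193 0.1253
s9 0.07 13 [0.6088 0.0697 0.1235] 0.1215 0.1255
s9 0.08 17 [0.6077 0.0794 0.1242] 0.1207 0.1255
s9 0.09 18 [0.6077 0.0906 0.1242] 0.1206 0.126
s9 0.1 16 [0.6077 0.1009 0.1244] 0.121 0.1288
hatch z=a*y+b [0.00350184 0.16315222] z@.165,.255 [0.16373003 0.16404519]
t 9.38 p [ 0.6122 -0.07    0.1076] xhead 1.53 tilt [-1.4e-03  4.0e-04 -1.0e+00] F [-0.24  0.17  0.85] w 0.0172 q [ 0.515  0.48  -0.613  1.601  0.294  1.156 -0.139]
t 9.43 p [ 0.6122 -0.07    0.1076] xhead 1.54 tilt [-1.5e-03  4.0e-04 -1.0e+00] F [-0.14 -0.26  0.1 ] w 0.0176 q [ 0.515  0.48  -0.613  1.601  0.294  1.156 -0.139]
t 9.47 p [ 0.6122 -0.07    0.1076] xhead 1.54 tilt [-1.5e-03  4.0e-04 -1.0e+00] F [-0.45  0.25 -0.28] w 0.0175 q [ 0.515  0.48  -0.613  1.601  0.294  1.156 -0.139]
```

Call:
apply_moves(
  increments=[
    {"grip": 255, "xyz": [0, 0, -3.5], "rotation": [0, 0, 0]},
    {"grip": 255, "xyz": [0, -5.5, -4], "rotation": [0, 0, 0]},
    {"grip": 255, "xyz": [0, -5.5, -4], "rotation": [0, 0, 0]},
    {"grip": 255, "xyz": [0, -5.5, -15], "rotation": [0, 0, 0]},
    {"grip": 255, "xyz": [0, -5.5, -28], "rotation": [0, 0, 0]},
  ],
)

```text
time: 10.15
ee_pos: [0.6121, -0.0646, 0.1364]
eef_rot: [1.0, 0.013, -0.001, -0.0]
ft_force: [-0.4, 0.6, -1.1]
width: 0.0173
```

```bash
python3 look.py 10;python3 meas.py 10
```

```text
t 10.15 p [ 0.6121 -0.0646  0.1364] xhead 1.53 tilt [-1.6e-03  4.0e-04 -1.0e+00] F [-0.43  0.61 -1.07] w 0.0173 q [ 0.514  0.452 -0.624  1.575  0.276  1.206 -0.135]
t10 0.05 12 [0.6111 0.0496 0.1513] 0.147 0.1535
t10 0.06 12 [0.6112 0.06   0.1501] 0.1485 0.1537
t10 0.07 12 [0.611  0.0703 0.1501] 0.1454 0.1527
t10 0.08 12 [0.6109 0.0808 0.1499] 0.1478 0.155
t10 0.09 11 [0.6104 0.0899 0.1509] 0.1492 0.1531
t10 0.1 11 [0.6106 0.1001 0.1502] 0.1483 0.1546
t10 0.11 12 [0.6103 0.1102 0.1512] 0.1448 0.1532
t10 0.12 72 [0.6068 0.1203 0.126 ] 0.1142 0.1621
t10 0.13 37 [0.6061 0.1304 0.1546] 0.115 0.1619
t10 0.14 21 [0.5809 0.1396 0.1576] 0.1493 0.1617
t10 0.15 90 [0.6008 0.1515 0.1633] 0.1542 0.1701
hatch z=a*y+b [-0.00097651  0.16439603] z@.165,.255 [0.16423491 0.16414702]
s10 0.05 15 [0.6106 0.0499 0.1524] 0.148 0.1539
s10 0.06 15 [0.6091 0.0589 0.1526] 0.1489 0.1552
s10 0.07 19 [0.6098 0.0701 0.1518] 0.1502 0.1546
s10 0.08 14 [0.6094 0.0798 0.1519] 0.1475 0.1545
s10 0.09 19 [0.6086 0.0894 0.1527] 0.1477 0.1556
s10 0.1 17 [0.6082 0.1007 0.1522] 0.1479 0.1547
s10 0.11 18 [0.6087 0.1091 0.1526] 0.1503 0.156
s10 0.12 68 [0.6065 0.1231 0.1497] 0.1166 0.1588
s10 0.13 74 [0.6107 0.1282 0.1529] 0.1247 0.1597
s10 0.14 47 [0.6075 0.1384 0.1555] 0.141 0.1591
s10 0.15 78 [0.5993 0.153  0.1631] 0.1571 0.1658
hatch z=a*y+b [0.00433906 0.16302127] z@.165,.255 [0.16373721 0.16412773]
```

View pics/c10.png

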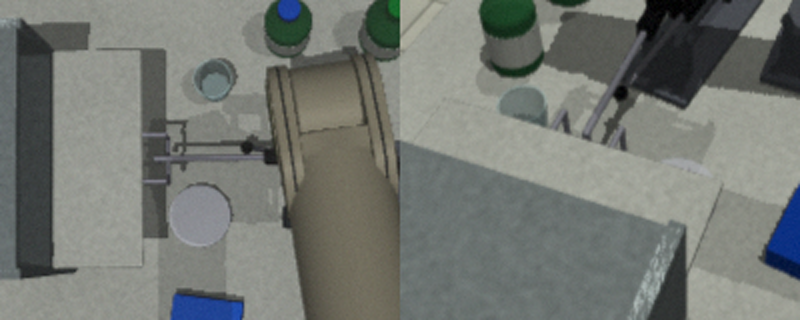

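Call:
apply_moves(
  increments=[
    {"grip": 255, "xyz": [0, 0, -20], "rotation": [0, 0, 0]},
    {"grip": 255, "xyz": [0, 0, -45], "rotation": [0, 0, 0]},
    {"grip": 255, "xyz": [0, 0, -75], "rotation": [0, 0, 0]},
    {"grip": 255, "xyz": [0, 20, -95], "rotation": [0, 0, 0]},
    {"grip": 255, "xyz": [0, 50, -95], "rotation": [0, 0, 0]},
  ],
)

```text
time: 10.88
ee_pos: [0.6155, -0.1138, 0.2365]
eef_rot: [1.0, 0.014, 0.003, 0.0]
ft_force: [0.1, 0.3, -1.6]
width: 0.0173
```

```bash
python3 look.py 11;python3 meas.py 11|grep hatch; python3 -c "
from h import *
plan([((.4655,-.2531,.16),.35)])
for n in('t11','s11'):
  w=cloud(load(n))
  q0=w[(w[...,2]>.19)&(w[...,2]<.27)&(w[...,0]>.565)&(w[...,0]<.65)&(w[...,1]>-.05)&(w[...,1]<.16)]
  for y in np.arange(-.05,.15,.01):
    q=q0[abs(q0[:,1]-y)<.005]
    if len(q): print(n,y.round(3),len(q),np.median(q,0).round(4),q[:,2].min().round(4), q[:,2].max().round(4),q[:,1].max().round(4))
"
```

```text
t 10.88 p [ 0.6155 -0.1138  0.2365] xhead 1.66 tilt [ 6.e-03 -4.e-04 -1.e+00] F [ 0.05  0.35 -1.61] w 0.0173 q [ 0.581  0.393 -0.622  1.429  0.23   1.386 -0.017]
hatch z=a*y+b [0.00121632 0.16381793] z@.165,.255 [0.16401862 0.16412809]
hatch z=a*y+b [0.00308309 0.16322208] z@.165,.255 [0.16373079 0.16400827]
xyz [-152.   130.7   74.1] rot [ 0.14 -0.15  0.89]
t11 -0.05 6 [ 0.615  -0.0477  0.2519] 0.2509 0.2538 -0.0465
t11 -0.04 14 [ 0.6152 -0.0396  0.251 ] 0.2457 0.254 -0.0371
t11 -0.03 20 [ 0.6139 -0.0302  0.2504] 0.2449 0.2533 -0.0255
t11 -0.02 16 [ 0.6138 -0.0197  0.2509] 0.2484 0.2541 -0.0161
t11 -0.01 16 [ 0.6136 -0.0103  0.25  ] 0.2485 0.2538 -0.0067
t11 0.0 19 [6.125e-01 2.000e-04 2.499e-01] 0.2474 0.2527 0.005
t11 0.01 17 [0.6145 0.0097 0.2505] 0.2469 0.2527 0.0145
t11 0.02 16 [0.6133 0.0202 0.2506] 0.2478 0.2538 0.0239
t11 0.03 13 [0.6121 0.0285 0.2496] 0.2476 0.2535 0.0332
t11 0.04 15 [0.6119 0.0402 0.2504] 0.2472 0.2546 0.0448
t11 0.05 11 [0.6116 0.0517 0.251 ] 0.2459 0.2532 0.0545
t11 0.06 12 [0.6116 0.06   0.2516] 0.2484 0.2548 0.0637
t11 0.07 12 [0.6116 0.0696 0.2497] 0.
[... 293 characters left out ...]
6 0.2505 -0.0251
s11 -0.02 13 [ 0.612  -0.02    0.2486] 0.2455 0.2508 -0.0152
s11 -0.01 15 [ 0.6119 -0.0094  0.2484] 0.2456 0.2507 -0.0056
s11 0.0 17 [6.119e-01 1.000e-04 2.487e-01] 0.2452 0.2498 0.0045
s11 0.01 13 [0.6114 0.0108 0.248 ] 0.245 0.2507 0.014
s11 0.02 19 [0.6115 0.0197 0.2481] 0.2437 0.2504 0.0249
s11 0.03 16 [0.6104 0.0313 0.2486] 0.2445 0.2504 0.0345
s11 0.04 15 [0.611  0.0401 0.2485] 0.245 0.2506 0.0436
s11 0.05 20 [0.6109 0.0502 0.2486] 0.2434 0.2502 0.055
s11 0.06 18 [0.6102 0.0592 0.2475] 0.2446 0.2495 0.065
s11 0.07 18 [0.6106 0.07   0.2482] 0.2441 0.2505 0.0747
s11 0.08 79 [0.6101 0.0817 0.2332] 0.2097 0.2493 0.0847
s11 0.09 1 [0.6104 0.0852 0.2236] 0.2236 0.2236 0.0852
```

View pics/c11.png

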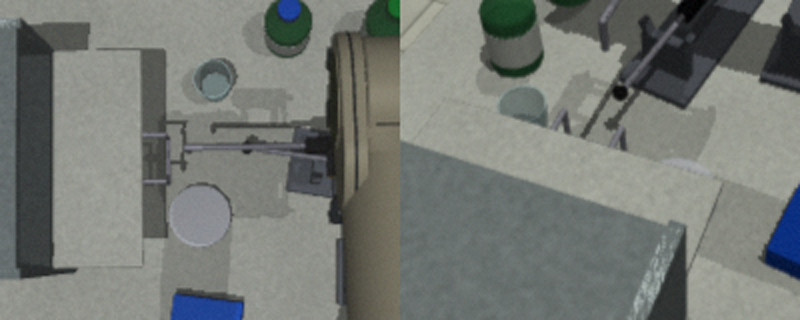

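Call:
apply_moves(
  increments=[
    {"grip": 255, "xyz": [-38, 33, 10], "rotation": [0, 0, 0.2]},
    {"grip": 255, "xyz": [-76, 65, 20], "rotation": [0, 0, 0.4]},
    {"grip": 255, "xyz": [-114, 98, 40], "rotation": [0, 0, 0.7]},
    {"grip": 255, "xyz": [-152, 131, 60], "rotation": [0, 0, 0.9]},
    {"grip": 255, "xyz": [-152, 131, 70], "rotation": [0, 0, 0.9]},
  ],
)

```text
time: 11.6
ee_pos: [0.4624, -0.2566, 0.1639]
eef_rot: [1.0, -0.0, 0.0, 0.002]
ft_force: [0.5, 0.0, -1.3]
width: 0.0172
```

```bash
python3 -c "
from h import *
st()
plan([((.4655,-.2531,.135),.35)])"
```

```text
t 11.6 p [ 0.4624 -0.2566  0.1639] xhead -0.02 tilt [ 8.0e-04 -3.8e-03 -1.0e+00] F [ 0.46  0.05 -1.28] w 0.0172 q [ 0.913  0.214 -0.553  1.78   0.124  1.179  0.323]
xyz [ 3.1 -3.6 28.9] rot [ 0.22 -0.04 -0.37]
```

Call:
apply_moves(
  increments=[
    {"grip": 255, "xyz": [3.1, -3.6, 15], "rotation": [0.2, 0, -0.4]},
    {"grip": 255, "xyz": [3.1, -3.6, 25], "rotation": [0.2, 0, -0.4]},
    {"grip": 255, "xyz": [3.1, -3.6, 25], "rotation": [0.2, 0, -0.4]},
    {"grip": 255, "xyz": [3.1, -3.6, 25], "rotation": [0.2, 0, -0.4]},
  ],
)

```text
time: 12.1
ee_pos: [0.4661, -0.2526, 0.1392]
eef_rot: [1.0, 0.004, 0.001, 0.0]
ft_force: [0.4, -0.3, -1.5]
width: 0.0176
```

```bash
python3 -c "
from h import *
st();grab('top','t12.png');grab('side','s12.png')
a=cv2.imread('pics/t12.png')[130:310,200:460];b=cv2.imread('pics/s12.png')[100:280,180:440]
cv2.imwrite('pics/c12.png',cv2.resize(np.vstack([a,b]),None,fx=1.6,fy=1.6))
for n in('t12','s12'):
  w=cloud(load(n))
  m=(w[...,2]>.105)&(w[...,2]<.18)&(w[...,0]>.43)&(w[...,0]<.49)&(w[...,1]>-.18)&(w[...,1]<0)
  k=w[m]
  for y in np.arange(-.19,0,.015):
    q=k[abs(k[:,1]-y)<.0075]
    if len(q): print(n,y.round(3),len(q),np.median(q,0).round(4),q[:,2].min().round(4), q[:,1].max().round(4))
plan([((.4655,-.2531,.059),.35)])
"
```

```text
t 12.1 p [ 0.4661 -0.2526  0.1392] xhead 0.44 tilt [ 1.2e-03 -2.0e-04 -1.0e+00] F [ 0.38 -0.3  -1.55] w 0.0176 q [ 0.902  0.244 -0.554  1.803  0.14   1.132  0.309]
t12 -0.175 20 [ 0.4674 -0.1732  0.1532] 0.1469 -0.1676
t12 -0.16 22 [ 0.4682 -0.1605  0.1519] 0.1484 -0.1529
t12 -0.145 18 [ 0.468  -0.144   0.1542] 0.1475 -0.1375
t12 -0.13 16 [ 0.4678 -0.1287  0.1526] 0.1502 -0.1226
t12 -0.115 17 [ 0.4676 -0.1149  0.1526] 0.15 -0.1075
t12 -0.1 17 [ 0.4673 -0.0999  0.153 ] 0.1501 -0.0945
t12 -0.085 18 [ 0.467  -0.0858  0.1525] 0.1482 -0.0794
t12 -0.07 18 [ 0.4668 -0.0705  0.1541] 0.1501 -0.064
t12 -0.055 15 [ 0.4666 -0.0565  0.1534] 0.1512 -0.0513
s12 -0.175 12 [ 0.4663 -0.1747  0.1527] 0.1507 -0.1681
s12 -0.16 16 [ 0.4659 -0.1602  0.1532] 0.1491 -0.1535
s12 -0.145 16 [ 0.4658 -0.1452  0.153 ] 0.1508 -0.1377
s12 -0.13 17 [ 0.4667 -0.131   0.1529] 0.151 -0.1227
s12 -0.115 17 [ 0.4653 -0.1153  0.153 ] 0.1502 -0.1093
s12 -0.1 18 [ 0.4659 -0.0989  0.1524] 0.1504 -0.0934
s12 -0.085 18 [ 0.4654 -0.0833  0.1527] 0.1503 -0.0779
s12 -0.07 18 [ 0.4654 -0.0685  0.1533] 0.1509 -0.0628
s12 -0.055 63 [ 0.4655 -0.0507  0.1398] 0.1141 -0.0476
xyz [-0.6  0.1 80.4] rot [ 0.03 -0.08  0.06]
```

View pics/c12.png

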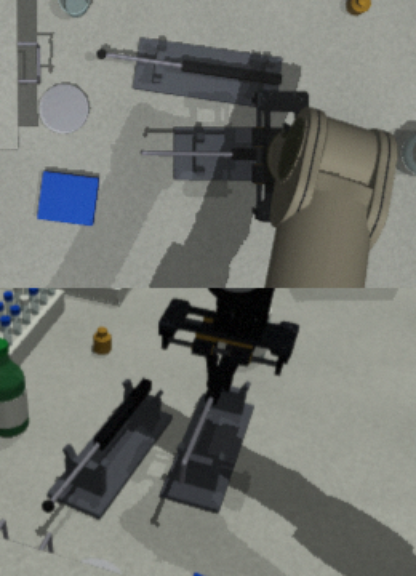

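Call:
apply_moves(
  increments=[
    {"grip": 255, "xyz": [-0.5, 0.1, 22], "rotation": [0, 0, 0]},
    {"grip": 255, "xyz": [-0.5, 0.1, 44], "rotation": [0, 0, 0]},
    {"grip": 255, "xyz": [-0.5, 0.1, 64], "rotation": [0, 0, 0]},
    {"grip": 255, "xyz": [-0.5, 0.1, 70], "rotation": [0, 0, 0]},
    {"grip": 255, "xyz": [-0.5, 0.1, 70], "rotation": [0, 0, 0]},
  ],
)

```text
time: 12.82
ee_pos: [0.4658, -0.2531, 0.0697]
eef_rot: [1.0, 0.004, 0.001, 0.0]
ft_force: [0.7, -0.4, -0.7]
width: 0.0172
```

```bash
python3 -c "
from h import *
st()
plan([((.4655,-.2531,.0595),.33)])"
```

```text
t 12.82 p [ 0.4658 -0.2531  0.0697] xhead 0.41 tilt [ 1.6e-03 -5.0e-04 -1.0e+00] F [ 0.7  -0.43 -0.7 ] w 0.0172 q [ 0.88   0.329 -0.537  1.867  0.198  0.997  0.266]
xyz [-0.3  0.  10.2] rot [ 0.03 -0.09  0.08]
```

Call:
apply_moves(
  increments=[
    {"grip": 255, "xyz": [-0.3, 0, 5], "rotation": [0, 0, 0.1]},
    {"grip": 255, "xyz": [-0.3, 0, 9], "rotation": [0, 0, 0.1]},
    {"grip": 255, "xyz": [-0.3, 0, 10], "rotation": [0, 0, 0.1]},
    {"grip": 255, "xyz": [-0.3, 0, 10], "rotation": [0, 0, 0.1]},
  ],
)

```text
time: 13.32
ee_pos: [0.4655, -0.2531, 0.0597]
eef_rot: [1.0, 0.003, 0.001, 0.0]
ft_force: [0.5, -0.4, -1.0]
width: 0.0175
```

```bash
python3 -c "
from h import *
st()
for n in('top','side'):
  w=cloud(grab(n,'q13%s.png'%n[0]))
  k=w[(w[...,2]>.06)&(w[...,2]<.09)&(w[...,0]>.455)&(w[...,0]<.475)&(w[...,1]>-.14)&(w[...,1]<0)]
  for y in np.arange(-.13,-.03,.015):
    q=k[abs(k[:,1]-y)<.0075]
    if len(q): print(n,y.round(3),len(q),np.median(q,0).round(4), q[:,1].max().round(4))
"
```

```text
t 13.32 p [ 0.4655 -0.2531  0.0597] xhead 0.31 tilt [ 1.6e-03 -4.0e-04 -1.0e+00] F [ 0.46 -0.43 -1.02] w 0.0175 q [ 0.876  0.342 -0.534  1.875  0.207  0.978  0.257]
top -0.13 15 [ 0.4662 -0.13    0.0736] -0.1241
top -0.115 18 [ 0.4659 -0.115   0.073 ] -0.108
top -0.1 15 [ 0.4656 -0.1001  0.0732] -0.0944
top -0.085 13 [ 0.4656 -0.0864  0.0734] -0.0782
top -0.07 15 [ 0.4679 -0.0702  0.0748] -0.0645
top -0.055 14 [ 0.4676 -0.0565  0.073 ] -0.051
side -0.13 16 [ 0.4657 -0.1302  0.0735] -0.1226
side -0.115 15 [ 0.4662 -0.1164  0.0728] -0.1088
side -0.1 19 [ 0.4655 -0.1012  0.0727] -0.0926
side -0.085 17 [ 0.4659 -0.0845  0.0729] -0.0775
side -0.07 18 [ 0.4658 -0.069   0.0732] -0.063
side -0.055 26 [ 0.4651 -0.0521  0.0721] -0.0476
side -0.04 1 [ 0.4649 -0.0472  0.0636] -0.0472
```

Call:
apply_moves(
  increments=[
    {"grip": 255, "xyz": [-1, 0, 0.3], "rotation": [0, 0, -0.5]},
    {"grip": 255, "xyz": [-1, 0, 0.7], "rotation": [0, 0, -0.5]},
    {"grip": 255, "xyz": [-1, 0, 0.7], "rotation": [0, 0, -0.5]},
  ],
  squeeze=10,
)

```text
time: 13.8
ee_pos: [0.4646, -0.2532, 0.0591]
eef_rot: [1.0, 0.007, 0.001, 0.0]
ft_force: [0.8, -0.4, -1.4]
width: 0.0182
```

Call:
apply_moves(
  increments=[
    {"grip": 190, "xyz": [0, 0, 0], "rotation": [0, 0, 0]},
    {"grip": 160, "xyz": [0, 0, 0], "rotation": [0, 0, 0]},
    {"grip": 110, "xyz": [0, 0, 0], "rotation": [0, 0, 0]},
    {"grip": 60, "xyz": [0, 0, 0], "rotation": [0, 0, 0]},
    {"grip": 60, "xyz": [0, 0, 0], "rotation": [0, 0, 0]},
  ],
)

```text
time: 14.42
ee_pos: [0.4646, -0.2531, 0.0591]
eef_rot: [1.0, 0.007, 0.001, 0.0]
ft_force: [0.4, -0.9, 0.1]
width: 0.0543
```

```bash
python3 -c "
from h import *
st()
for n in('top','side'):
  w=cloud(grab(n,'q14%s.png'%n[0]))
  k=w[(w[...,2]>.06)&(w[...,2]<.09)&(w[...,0]>.455)&(w[...,0]<.475)&(w[...,1]>-.14)&(w[...,1]<0)]
  print(n,np.median(k,0).round(4),k[:,1].max())
"
```

```text
t 14.43 p [ 0.4646 -0.2531  0.0591] xhead 0.81 tilt [ 1.8e-03 -6.0e-04 -1.0e+00] F [ 0.38 -0.86  0.07] w 0.0543 q [ 0.879  0.341 -0.535  1.878  0.207  0.976  0.267]
top [ 0.4652 -0.0893  0.0727] -0.051081589774893986
side [ 0.463  -0.0875  0.0724] -0.04749265886291971
```

Released; the pole sits as at the start. Retreat straight up.

Call:
apply_moves(
  increments=[
    {"grip": 60, "xyz": [0, 0, 0], "rotation": [0, 0, 0]},
    {"grip": 60, "xyz": [0, 0, -20], "rotation": [0, 0, 0]},
    {"grip": 60, "xyz": [0, 0, -60], "rotation": [0, 0, 0]},
    {"grip": 60, "xyz": [0, 0, -110], "rotation": [0, 0, 0]},
    {"grip": 60, "xyz": [0, 0, -160], "rotation": [0, 0, 0]},
  ],
)

```text
time: 15.15
ee_pos: [0.4641, -0.2529, 0.2207]
eef_rot: [1.0, 0.007, 0.001, 0.0]
ft_force: [0.3, -1.5, -1.3]
width: 0.0666
```

Call:
apply_moves(
  increments=[
    {"grip": 60, "xyz": [-30, 40, 0], "rotation": [0, 0, 0]},
    {"grip": 60, "xyz": [-60, 80, 0], "rotation": [0, 0, 0]},
    {"grip": 60, "xyz": [-100, 130, 0], "rotation": [0, 0, 0]},
    {"grip": 60, "xyz": [-130, 170, 0], "rotation": [0, 0, 0]},
    {"grip": 60, "xyz": [-130, 170, 0], "rotation": [0, 0, 0]},
  ],
)

```text
time: 15.78
ee_pos: [0.3329, -0.4281, 0.2201]
eef_rot: [1.0, 0.003, 0.0, 0.001]
ft_force: [1.4, 0.5, -0.7]
width: 0.0663
```

```bash
python3 -c "
from h import *
st();grab('top','t15.png');grab('side','s15.png')
a=cv2.imread('pics/t15.png')[80:260,140:420];b=cv2.imread('pics/s15.png')[140:320,70:350]
cv2.imwrite('pics/c15.png',cv2.resize(np.vstack([a,b]),None,fx=1.65,fy=1.65))
for n in('t15','s15'):
  c=load(n);w=cloud(c);g=c['img'].astype(int)
  k=w[(w[...,2]>.06)&(w[...,2]<.09)&(w[...,0]>.455)&(w[...,0]<.475)&(w[...,1]>-.14)&(w[...,1]<0)]
  print(n,np.median(k,0).round(4),k[:,1].max())
  k=w[(g.max(2)<60)&(w[...,2]>.076)&(w[...,2]<.086)&(w[...,0]>.44)&(w[...,0]<.49)&(w[...,1]>-.4)&(w[...,1]<-.15)];print(np.median(k,0),k[:,1].min(),np.polyfit(k[:,1],k[:,2],1))
  k=w[(w[...,2]>.13)&(w[...,2]<.3)&(w[...,0]>.5)&(w[...,0]<.7)&(w[...,1]>.165)&(w[...,1]<.25)]
  print('hatch',np.polyfit(k[:,1],k[:,2],1))
"
```

```text
t 15.78 p [ 0.3329 -0.4281  0.2201] xhead 0.4 tilt [ 3.e-04 -1.e-03 -1.e+00] F [ 1.37  0.53 -0.75] w 0.0663 q [ 1.181  0.182 -0.398  1.68   0.074  1.293  0.775]
t15 [ 0.4652 -0.0894  0.0726] -0.051137672605964885
[ 0.46641071 -0.28014875  0.08053282] -0.3635076891763684 [-0.00166147  0.08000386]
hatch [0.00290092 0.16356339]
s15 [ 0.463  -0.0864  0.0722] -0.048015029711880604
[ 0.46577672 -0.26786736  0.08017024] -0.36266878981182304 [0.0002663  0.08009234]
hatch [0.00206454 0.16340792]
```

View pics/c15.png

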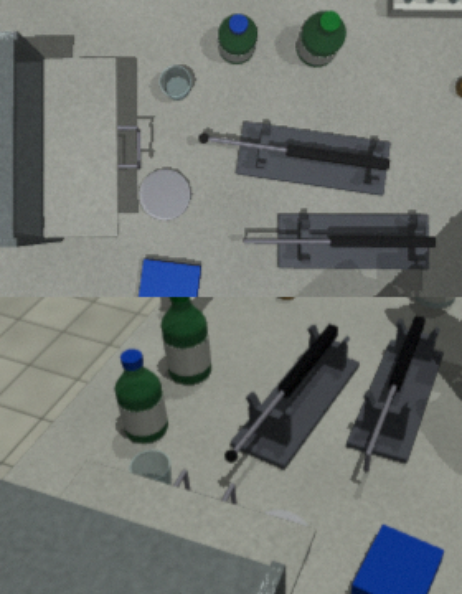

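```bash
python3 -c "
from h import *
print(r.close_job())"
```

```text
the job is handed in; nothing more can be done
None
```

I opened the hatch fully with the hooked pole, unhooked it, laid the pole back in its own rest and let go. The job was handed in at about 15.8 s on the robot's clock.

- **Hatch:** in the last pictures from both cameras the board is level, with a slope of about 0.002–0.003 (under 0.2°). It stayed level after I unhooked. I pushed the last part down with the rod on the eye's bar, then pressed about 2 mm further until it met the stop. Only the pole touched the hatch or eye.
- **Pole:** it lies level across both forks with the hook hanging down. The rod's height matches the start to within about 0.3 mm. Sideways the two cameras disagree: the side view puts the rod within 1 mm of the start, the top view about 2 mm off. That is about the accuracy of the calibration.
- **Forces:** contact readings stayed within about 3 N.
- **End state:** the gripper is open and clear of everything. The other pole and the loose items look undisturbed in the final pictures.

No final check failed.

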